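# Vent the sample chamber: free the latch, hold the sprung lid at the index tab

## Task

Vent the white sample chamber: swing the latch lever at its front out toward you, about a right angle, so that the lid is free, then raise the sprung lid by its bar handle until the pointer on the lid's left side is in line with the index tab clamped on the arc scale there, and hold it still at that angle. The spring shuts the lid if it is let go, so finish while the gripper is still holding the lid at the mark. Leave the index tab where it is set and do not shift the things standing around.

Things in the scene. Friction and masses are not known exactly. Their poses are not given: they have to be found in the camera images.
- chamber: fixed white box, 150x150 mm in plan, walls to 62 mm high, with three vials in a rack inside and a lid on top. Origin: centre of its underside, on the worktop. Its x axis points from the front (latch side) to the back (hinge side), y to its left side (arc scale side), z up. It stands turned by up to 0.3 rad, as do all offsets below, which are along its axes. The aluminium arc scale stands 93 mm left of the centre, reaching 160 mm above the worktop
- lid (a joint): lid angle in rad, 0 = shut (as at the start), grows as the front edge rises, stop at 1.15. Plate 147x150x10 mm, top face 73 mm above the worktop when shut, 0.2 to 0.4 kg; a spring and its weight push it shut: the handle needs about 4 N along its arc at first and 6 to 10 N at the mark. A tongue at its front is trapped under the latch lever until this is swung away
- lid_hinge (a point): point on the hinge line of the lid, at the back, 72 mm behind the chamber's centre and 63 mm above the worktop; the hinge line runs along the chamber's y axis
- lid_handle (a point): middle of the lid's bar handle: a round steel bar 12 mm thick, parallel to the hinge line, 102 mm long, on two posts 90 mm apart (about 80 mm free between them), its centre 40 mm above the lid's top face; shut, it lies 40 mm in front of the chamber's centre and 113 mm above the worktop. Seen from the hinge it lies 112 mm forward and 50 mm up when shut. Round, so it can turn between the fingers while the lid swings. Axes as the lid's
- lid_pointer (a point): tip of the dark pointer at the lid's left side, 93 mm from the hinge line, 93 mm left of the middle; swings with the lid. Its x axis is the pointer's line, from tip to hinge
- index (a joint): angle in rad at which the index tab is clamped, in the same measure as the lid angle: lid angle = index angle when the pointer is in line with the tab. Between 0.40 and 0.80, different each time; stiff, not to be moved
- index_tab (a point): middle of the index tab, a dark block 18x14x10 mm with a small thumb screw, clamped on the arc, 104 mm from the hinge line, 93 mm left of the middle; its x axis points along the line to the hinge
- latch (a joint): angle of the latch lever in rad: 0 = latched, lying along the chamber's front over the tongue of the lid (starts at 0 to 0.10); grows as its free end swings toward the front (away from the box), end stop at 1.65. It stays where it is left; moving it takes under 2 N
- latch_pivot (a point): upright pivot of the latch lever, 88 mm in front of and 60 mm right of the chamber's centre; this point is at the lever's underside, 71 mm above the worktop
- latch_knob (a point): grip point of the lever's knob: a round upright dark steel pin, 14 mm thick, 66 mm from the pivot, standing from 79 mm (top of the lever bar) to 123 mm above the worktop; this point lies at 105 mm
- tin_small: bystander: low round white screw-lid tin, 60 mm across, 28 high, in front of the chamber; origin at the centre of its underside
- tape_roll: bystander: low round roll of tape, 52 mm across, 21 high, front right of the chamber; origin at the centre of its underside
- beaker: bystander: clear glass beaker, 53 mm across, 70 high, right of the chamber; origin at the centre of its underside
- dropper: bystander: small white-capped bottle, 36 mm across, 79 high, left of the chamber toward the back; origin at the centre of its underside
- amber_bottle: bystander: brown bottle with black cap, 46 mm across, 93 high, left of the chamber; origin at the centre of its underside
- weights_box: bystander: dark flat case, 78x128x37 mm, front right near the worktop's front edge; origin at the centre of its underside
- adapter: bystander: black plug adapter, 57x51x37 mm, far left near the front edge; origin at the centre of its underside
- flask: bystander: red conical flask, 80 mm across, 100 high, back right; origin at the centre of its underside

How it is judged:
On the way, in this order (a step that is already met when the one before it is completed fails the run):
1. the latch lever is swung out by more than 1.1 rad while the lid is still shut (value of joint latch above 1.1 rad and value of joint lid below 0.08 rad), for 0.1 s.
2. the lid is raised by the fingers to within 0.09 rad of the index tab and rests there (angle between the x axis of lid_pointer and the x axis of index_tab, either way round below 0.09 rad and contact force between the fingers and lid above 1.5 N and value of joint latch above 1.1 rad), for 0.4 s.
At the end, for the whole second after the job is handed in: latch lever out by more than 1.1 rad; the lid's pointer within 0.09 rad (5 degrees) of the index tab, lid still (under 0.06 rad/s) and carried by the fingers (contact over 1.5 N), through the last second (all of step 2 and value of joint lid above 0.25 rad and velocity of joint lid between -0.06 and 0.06 rad/s); the arm keeps its last pose, push and grip.
It fails at once if the index tab is shifted by more than 8 mm (distance of index_tab from where it was at the start of the episode above 0.008 m).
It fails at once if a thing standing around is shifted by more than 25 mm (distance of any of tin_small, tape_roll, beaker, dropper, amber_bottle, weights_box, adapter, flask from where it was at the start of the episode above 0.025 m).
It also fails if it takes over 48 s, if anything falls off the work surface, if the arm or the gripper's body presses on something with over 40 N, if the wrist force passes 120 N, or if a joint passes its speed limit or range.

## Robot

A 6-joint arm with a two-finger parallel gripper is mounted at the origin on a cart in front of the work surface, level with it; the furniture and walls round the work are solid. World frame = base frame: x ahead of the robot, y to its left, z up, the work surface at z = 0. Lengths are in m, angles in rad, forces in N, time in s.
With the tool pointing down it reaches from about 0.3 to 0.825 m from the base axis. Payload 5.4 kg.
Tool frame: the origin (TCP) lies between the finger pads; the fingertips stand ahead of it and the grasp point (between the pads) lies 2 mm behind it (robot.tcp_to_tips is the z of the fingertips in the tool frame, in m); z points along the fingers, y is the line along which they close (so a half turn about z gives the same grasp; the last joint's range is limited). The gripper opens to 92 mm and grips with 3 to 60 N. Pads are 20 mm wide; open, the fingers measure 128 mm over their backs; the gripper's body (75 mm by 189 mm) begins 69 mm behind the grasp point.
Start: joints at [1.095, 0.158, 1.597, -0, 1.386, -0.21], TCP at [0.151, 0.555, 0.232] pointing down, gripper open.
Joint ranges: [-2.91, 2.91], [-0.94, 2.29], [0.18, 2.7], [-1.29, 4.43], [0.17, 2.64], [-3, 3]. Speed limits (rad/s): [2.57, 2.57, 3.14, 3.14, 3.14, 3.14].

## Interface

Orientations are given as [roll, pitch, yaw] about the fixed x, y, z axes, in that order (R = Rz(yaw) Ry(pitch) Rx(roll)).
In Python, from bench import robot, eyes gives the robot as it stands.
- The arm moves only by the shell command python3 -m creep 'ROWS' [FORCE]. ROWS is JSON, a list of rows, each an object of numbers: "x", "y", "z": the shift along the tool's x, y, z in units of 0.1 m (1.0 is 0.1 m); "wx", "wy", "wz": the turn, a rotation vector about the tool's x, y, z in units of 0.5 rad (1.0 is 0.5 rad); "grip": the opening in per cent of the stroke, from 0 (shut) to 100 (fully open). A call has exactly 8 rows; each row is the pose to reach, as a shift and turn from the pose commanded when the call began, along the tool's axes at that moment; what a row does not reach only later rows make up. A row lasts 1/10 s, in which the tool goes at most 50 mm and 8.59 degrees, less where a joint would pass 70% of its speed; a pose out of reach is approached as far as the arm can. A call with a number of a shift or a turn outside -1 to 1 is refused whole. A call with a gripper value outside its range is refused whole. The fingers move at their own pace and stop on an object; FORCE is the grip in N (left out, the last holds). Time passes only in rows, so rows that repeat a pose let the fingers close, or fill a call up. It gives the time, the measured TCP pose, the force, the opening and the grip force at its end, in the units of the state.
- robot.read_state(): the state, without advancing time (a new reading comes with each control period).
- eyes.read_camera(name): name is "side" or "top"; returns a dict with "pixels" (400x640x3 uint8, red, green, blue), "depth" (400x640 float32, m along the optical axis (not along the pixel's ray), 0 where there is no reading), "fx", "fy", "cx", "cy" (pixels), "eye" and "rotation" of the camera in the world. Camera axes: x right, y up, looking along -z (the intrinsics and any distortion apply to the point x, -y, -z); pixel columns grow to the right and rows downward; lengths in m; the calibration is good to about 2 mm. A picture is of the moment at which its call begins.
- robot.close_job(): hands the job in; it is judged then, once.
The state is a dict: "t": time; "qpos": joint angles; "joint_velocities": joint speeds; "effort": joint torques, N m; "position": TCP position; "eef_rot": TCP orientation; "wrist_force": force on the tool from outside, world axes, zero at the start; "ft_torque": the same for the moment, N m; "gripper_width": finger opening in m; "gripper_force": force on a finger pad.
Only numpy, scipy, OpenCV 4.12 (cv2) and the standard library are available. Lean on these libraries where they do the work, as an engineer would, in place of code of your own. Each camera call takes 0.05 s, during which the arm holds its last target. There are 200 camera calls.

## Working session

There is one attempt and no reset: what is moved stays moved. The work goes in short steps, Python scripts to look and compute and a shell command to move; the robot and the scene stay as the last step left them, time stands still between calls to the robot, and variables do not carry over. Pictures are saved under pics/ and viewed, at most 10 in all, crops included, and the job is handed in when it is done.

```bash
mkdir -p pics; cat > h.py <<'E'
import numpy as np,cv2
from bench import robot,eyes
def snap(n,f=None):
    c=eyes.read_camera(n)
    if f: cv2.imwrite(f,c["pixels"][:,:,::-1])
    return c
def pts(c):
    d=c["depth"];v,u=np.mgrid[:d.shape[0],:d.shape[1]]
    p=np.stack([(u-c["cx"])/c["fx"]*d,-(v-c["cy"])/c["fy"]*d,-d],-1)
    return p@np.array(c["rotation"]).T+np.array(c["eye"])
def ray(c,u,v,z):
    r=np.array(c["rotation"])@np.array([(u-c["cx"])/c["fx"],-(v-c["cy"])/c["fy"],-1]);e=np.array(c["eye"])
    return e+r*(z-e[2])/r[2]
E
python3 - <<'E'
from h import *
print(robot.read_state(),robot.tcp_to_tips)
for n in("top","side"):
    c=snap(n,f"pics/{n}0.png");np.savez(f"{n}0.npz",**c);print(n,[k for k in c],c["eye"],c["rotation"],c["fx"])
E
```

```text
{'t': 0.0, 'qpos': array([ 1.09487110e+00,  1.59021609e-01,  1.59824232e+00, -7.98374988e-06,
        1.38615230e+00, -2.10092251e-01]), 'joint_velocities': array([ 0.00161037,  0.00124742,  0.00058688,  0.00094135, -0.0009544 ,
        0.00027648]), 'effort': array([ 1.96425230e-03, -3.85565865e+01, -3.22110772e+01,  7.03669852e-02,
        3.78401997e-02, -1.36368258e-04]), 'position': array([0.15080327, 0.55426359, 0.23062923]), 'eef_rot': array([-3.13980753e+00, -3.72635184e-04,  2.87576082e+00]), 'wrist_force': array([0.94287928, 0.40727251, 0.32105899]), 'ft_torque': array([-0.00045373, -0.00365509, -0.02580987]), 'gripper_force': 0.0, 'gripper_width': 0.09210378910072169} 0.017
top ['pixels', 'depth', 'fx', 'fy', 'cx', 'cy', 'eye', 'rotation'] [0.46798973 0.03795778 1.16625178] [ 0.05209273 -0.01509039 -1.54467073] 409.1316612720963
side ['pixels', 'depth', 'fx', 'fy', 'cx', 'cy', 'eye', 'rotation'] [0.36574464 0.82173913 0.73170402] [ 0.90556329  0.01384749 -2.96394797] 361.462133377438
```

```bash
sed -i 's/np.array(c\["rotation"\])/Rm(c)/g; 2a from scipy.spatial.transform import Rotation\ndef Rm(c): return Rotation.from_euler("xyz",c["rotation"]).as_matrix()' h.py; head -5 h.py
```

```text
import numpy as np,cv2
from bench import robot,eyes
from scipy.spatial.transform import Rotation
def Rm(c): return Rotation.from_euler("xyz",c["rotation"]).as_matrix()
def snap(n,f=None):
```

View pics/top0.png

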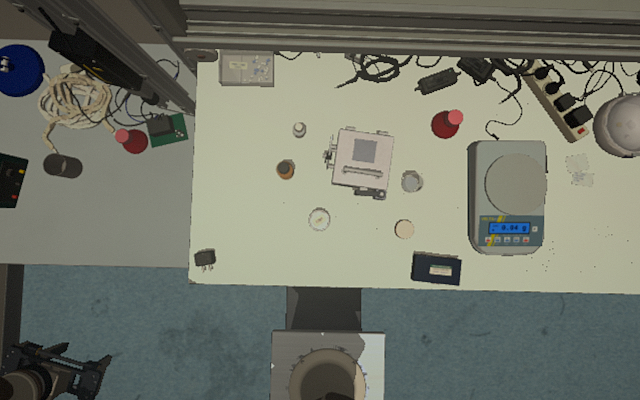

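View pics/side0.png

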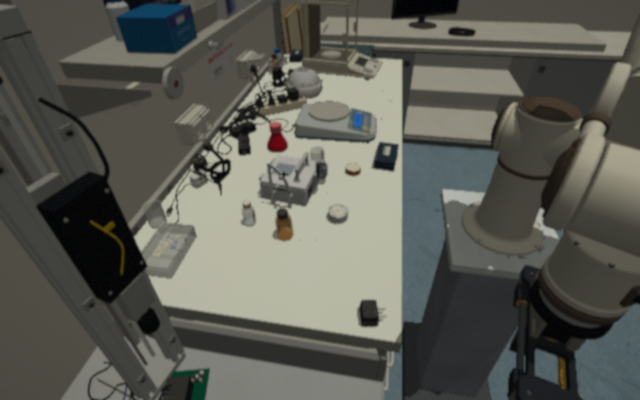

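The top view shows the chamber at about (363,160), handle bar at (362,171), latch at the front (370,193) and the arc scale at (329,157). The side view has the chamber at (290,180). Next I'll zoom in and use depth.

```bash
python3 - <<'E'
from h import *
t=dict(np.load("top0.npz"));s=dict(np.load("side0.npz"))
a=cv2.resize(t["pixels"][115:210,310:410],None,fx=6,fy=6,interpolation=2)
cv2.imwrite("pics/tc.png",a[:,:,::-1])
b=cv2.resize(s["pixels"][140:220,245:345],None,fx=7,fy=7,interpolation=2)
cv2.imwrite("pics/sc.png",b[:,:,::-1])
P=pts(t)
for z0,z1,n in((.066,.078,"lid"),(.1,.135,"bar/knob")):
    m=((P[...,2]>z0)&(P[...,2]<z1)).astype(np.uint8);m[:115]=0;m[215:]=0;m[:,:310]=0;m[:,400:]=0
    k,l,st,ce=cv2.connectedComponentsWithStats(m)
    for i in range(1,k):
        if st[i,4]>8:
            q=P[l==i];mm=cv2.minAreaRect((q[:,:2]*1000).astype(np.float32));print(n,st[i],ce[i].round(1),q.mean(0).round(4),mm)
E
```

```text
lid [ 330  126   64   73 2957] [362.6 158.8] [ 0.631  -0.0788  0.0717] ((624.878173828125, -69.81416320800781), (165.39105224609375, 182.38565063476562), 83.11150360107422)
bar/knob [322 151  10  12  70] [326.7 155.9] [0.6279 0.0191 0.1253] ((626.8081665039062, 18.54484748840332), (24.05410385131836, 25.983291625976562), 22.915916442871094)
bar/knob [343 167  39   9 179] [361.9 171. ] [ 0.5926 -0.0728  0.116 ] ((593.4331665039062, -73.18453216552734), (99.91978454589844, 12.44312572479248), 83.3740234375)
bar/knob [355 189   6   5  25] [357.2 191.1] [ 0.5401 -0.0615  0.1202] ((540.3372802734375, -62.202552795410156), (10.368083953857422, 13.350798606872559), 1.041157603263855)
```

View pics/tc.png

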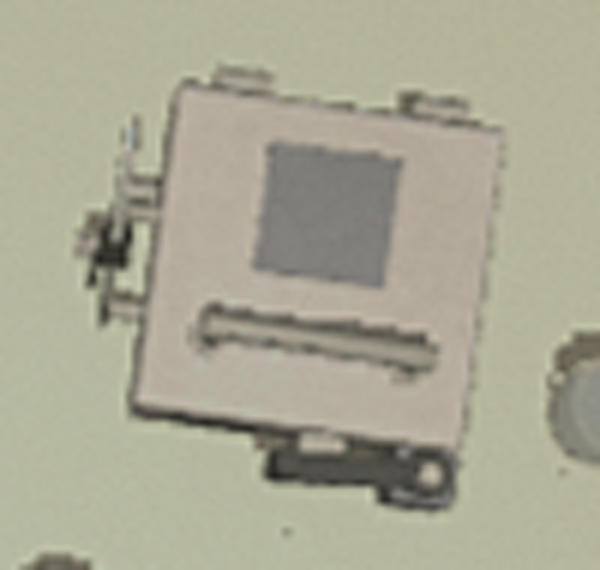

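View pics/sc.png

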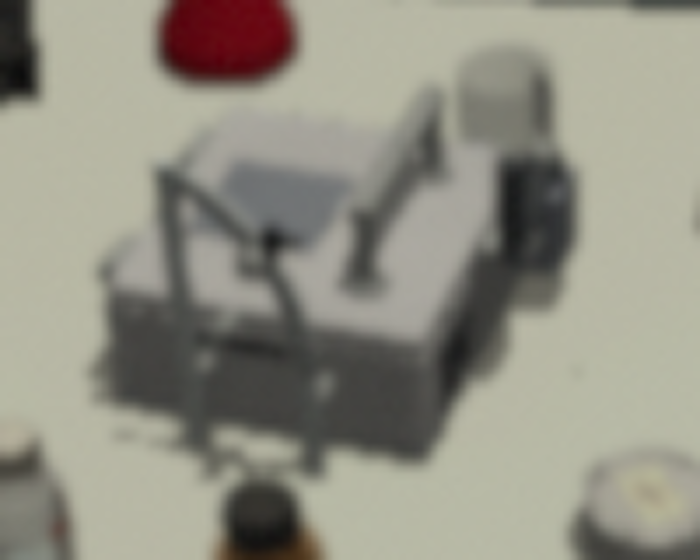

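```bash
cat >> h.py <<'E'
yaw=-0.115;X=np.array([np.cos(yaw),np.sin(yaw),0]);Y=np.array([-X[1],X[0],0]);Z=np.array([0,0,1.])
C=np.array([.5934,-.0732,0])+.04*X
def loc(p): p=np.asarray(p)-C; return np.stack([p@X,p@Y,p@Z],-1)
def pray(c,u,v,off=.093):
    r=Rm(c)@np.array([(u-c["cx"])/c["fx"],-(v-c["cy"])/c["fy"],-1]);e=np.array(c["eye"])
    return loc(e+r*((off-(e-C)@Y)/(r@Y)))
E
python3 - <<'E'
from h import *
t=dict(np.load("top0.npz"));s=dict(np.load("side0.npz"))
g=s["pixels"][140:220,245:345].max(2)
def dark(c,u0,u1,v0,v1,th):
    g=c["pixels"][v0:v1,u0:u1].max(2).astype(float);w=(g<th);v,u=np.nonzero(w);return w.sum(),u.mean()+u0,v.mean()+v0
print(s["pixels"][170:181,277:292].max(2)); print(t["pixels"][148:164,320:334].max(2))
for th in(50,70,90):
    n,u,v=dark(s,279,290,171,180,th);p=pray(s,u,v);print("side",n,u,v,p,np.arctan2(p[2]-.063,.072-p[0]),np.hypot(p[2]-.063,.072-p[0]))
p=pts(t);q=loc(p[148:164,320:334].reshape(-1,3));g=t["pixels"][148:164,320:334].max(2).ravel()
k=(q[:,2]>.09);print(np.c_[q[k]*1000,g[k]].round(0)[:80])
for u,v in((286.3,190),(274,189)): print("pointer",pray(s,u,v))
E
```

```text
[[101 119 126 123 118 115 113 115 115 117 117 117 118 117 117]
 [ 86 103 118 124 119 111 103 104 111 116 117 117 117 117 120]
 [ 86  88 100 113 114  96  80  84  98 109 114 115 117 119 129]
 [104  89  85  97  99  76  50  55  75  91 101 109 116 128 143]
 [130 113  92  92  91  65  35  39  61  80  91 107 122 139 157]
 [151 132 108 105 104  77  47  59  87 103 111 123 136 153 165]
 [158 136 113 112 112  90  64  86 120 139 142 146 153 163 168]
 [158 134 105 101 102  89  75  98 135 156 161 163 165 167 169]
 [159 134 102  88  88  81  75  95 129 153 165 169 169 170 169]
 [163 145 121 106 101  94  82  86 111 140 159 168 169 169 169]
 [166 158 147 138 134 125 105  84  93 122 150 165 169 170 169]]
[[183 182 183 184 183 184 186 188 171 157 147 121  96  94]
 [182 182 183 184 188 189 190 196 141 145 148 137 136 126]
 [183 184 184 186 159 138 143 146 125 151 137 139 158 161]
 [183 184 186 192 145 107 115 114 100 145 135 111 127 131]
 [184 185 189 183 126 108 108  89  79 142 119  79 150 174]
 [181 186 167 148 127 121  93  54  94 157 108  51 162 195]
 [183 187 174 139 118 140 105  47 108 147  95  39 15
[... 2088 characters left out ...]
. 127.  53.]
 [-20.  95. 131.  54.]
 [-19.  92. 127.  57.]
 [-19.  90. 129.  55.]
 [-18.  87. 128.  48.]
 [-23.  99. 130.  93.]
 [-22.  97. 125.  43.]
 [-21.  94. 123.  50.]
 [-21.  92. 127.  50.]
 [-21.  89. 125.  52.]
 [-21.  87. 127.  43.]
 [-26.  99. 131. 101.]
 [-22.  94. 111.  96.]
 [-21.  91. 109.  87.]
 [-23.  89. 124.  93.]
 [-23.  86. 123.  80.]
 [-29.  99. 134.  81.]
 [-24.  93. 109. 143.]
 [-24.  91. 106. 112.]
 [-31. 101. 133. 132.]
 [-31.  98. 132.  55.]
 [-26.  93. 100. 132.]
 [-26.  91. 102. 109.]
 [-34. 100. 135. 122.]
 [-28.  93.  96. 129.]
 [-27.  90.  97. 116.]
 [-30.  92.  92. 122.]]
pointer [-0.02499183  0.093       0.07005215]
pointer [0.0146187  0.093      0.06532875]
```

```bash
for i in 1 2 3 4 5 6; do python3 -m creep '[{"x":-0.11,"y":-0.1,"grip":100},{"x":-0.22,"y":-0.2,"grip":100},{"x":-0.34,"y":-0.31,"grip":100},{"x":-0.45,"y":-0.41,"grip":100},{"x":-0.56,"y":-0.51,"grip":100},{"x":-0.67,"y":-0.62,"grip":100},{"x":-0.79,"y":-0.72,"grip":100},{"x":-0.9,"y":-0.82,"grip":100}]' | tail -4; done
```

```text
schema error: expected keys x, y, z, wx, wy, wz, grip
schema error: expected keys x, y, z, wx, wy, wz, grip
schema error: expected keys x, y, z, wx, wy, wz, grip
schema error: expected keys x, y, z, wx, wy, wz, grip
schema error: expected keys x, y, z, wx, wy, wz, grip
schema error: expected keys x, y, z, wx, wy, wz, grip
```

The tab measures about 0.59–0.63 rad from the two views, at a radius of about 109 mm, which fits the stated size. All keys are required in each row, so I'll redo the move.

```bash
for i in 1 2 3 4 5 6; do python3 -m creep '[{"x":-0.11,"y":-0.1,"z":0,"wx":0,"wy":0,"wz":0,"grip":100},{"x":-0.22,"y":-0.2,"z":0,"wx":0,"wy":0,"wz":0,"grip":100},{"x":-0.34,"y":-0.31,"z":0,"wx":0,"wy":0,"wz":0,"grip":100},{"x":-0.45,"y":-0.41,"z":0,"wx":0,"wy":0,"wz":0,"grip":100},{"x":-0.56,"y":-0.51,"z":0,"wx":0,"wy":0,"wz":0,"grip":100},{"x":-0.67,"y":-0.62,"z":0,"wx":0,"wy":0,"wz":0,"grip":100},{"x":-0.79,"y":-0.72,"z":0,"wx":0,"wy":0,"wz":0,"grip":100},{"x":-0.9,"y":-0.82,"z":0,"wx":0,"wy":0,"wz":0,"grip":100}]'; done
```

```text
t: 0.9
position: [0.2171, 0.4509, 0.2317]
eef_rot: [3.141, 0.0, 2.876]
wrist_force: [-0.2, 0.1, -0.5]
gripper_width: 0.0922
gripper_force: 0.0
t: 1.7
position: [0.2822, 0.3482, 0.2316]
eef_rot: [3.141, 0.0, 2.876]
wrist_force: [0.1, -0.1, -0.7]
gripper_width: 0.092
gripper_force: 0.0
t: 2.5
position: [0.3474, 0.2454, 0.2316]
eef_rot: [3.141, 0.0, 2.876]
wrist_force: [-0.9, 0.0, 0.5]
gripper_width: 0.0918
gripper_force: 0.0
t: 3.3
position: [0.4125, 0.1426, 0.2316]
eef_rot: [3.142, 0.0, 2.876]
wrist_force: [-0.4, 0.7, 0.1]
gripper_width: 0.0918
gripper_force: 0.0
t: 4.1
position: [0.4783, 0.0399, 0.2316]
eef_rot: [3.142, 0.0, 2.876]
wrist_force: [-1.1, -0.2, 0.3]
gripper_width: 0.0918
gripper_force: 0.0
t: 4.9
position: [0.5436, -0.0629, 0.2316]
eef_rot: [3.142, 0.0, 2.876]
wrist_force: [-0.1, -0.5, 0.4]
gripper_width: 0.092
gripper_force: 0.0
```

```bash
python3 -m creep '[{"x":0.03,"y":0,"z":0.1,"wx":0,"wy":0,"wz":-0.1,"grip":100},{"x":0.03,"y":0,"z":0.2,"wx":0,"wy":0,"wz":-0.2,"grip":100},{"x":0.03,"y":0,"z":0.35,"wx":0,"wy":0,"wz":-0.3,"grip":100},{"x":0.03,"y":0,"z":0.5,"wx":0,"wy":0,"wz":-0.3,"grip":100},{"x":0.03,"y":0,"z":0.65,"wx":0,"wy":0,"wz":-0.3,"grip":100},{"x":0.03,"y":0,"z":0.75,"wx":0,"wy":0,"wz":-0.3,"grip":100},{"x":0.03,"y":0,"z":0.85,"wx":0,"wy":0,"wz":-0.3,"grip":100},{"x":0.03,"y":0,"z":0.9,"wx":0,"wy":0,"wz":-0.3,"grip":100}]'
python3 -m creep '[{"x":0,"y":0,"z":0.1,"wx":0,"wy":0,"wz":0,"grip":100},{"x":0,"y":0,"z":0.2,"wx":0,"wy":0,"wz":0,"grip":100},{"x":0,"y":0,"z":0.3,"wx":0,"wy":0,"wz":0,"grip":100},{"x":0,"y":0,"z":0.33,"wx":0,"wy":0,"wz":0,"grip":60},{"x":0,"y":0,"z":0.33,"wx":0,"wy":0,"wz":0,"grip":30},{"x":0,"y":0,"z":0.33,"wx":0,"wy":0,"wz":0,"grip":0},{"x":0,"y":0,"z":0.33,"wx":0,"wy":0,"wz":0,"grip":0},{"x":0,"y":0,"z":0.33,"wx":0,"wy":0,"wz":0,"grip":0}]' 10
```

```text
t: 5.7
position: [0.5396, -0.0609, 0.1405]
eef_rot: [3.141, -0.001, 3.026]
wrist_force: [-0.3, 0.5, -0.4]
gripper_width: 0.0916
gripper_force: 0.0
t: 6.5
position: [0.5403, -0.0611, 0.1091]
eef_rot: [-3.141, 0.001, 3.026]
wrist_force: [0.8, -0.2, -0.3]
gripper_width: 0.0537
gripper_force: 0.0
```

```bash
python3 -m creep '[{"x":0,"y":0,"z":0,"wx":0,"wy":0,"wz":0,"grip":0},{"x":0,"y":0,"z":0,"wx":0,"wy":0,"wz":0,"grip":0},{"x":0,"y":0,"z":0,"wx":0,"wy":0,"wz":0,"grip":0},{"x":0,"y":0,"z":0,"wx":0,"wy":0,"wz":0,"grip":0},{"x":0,"y":0,"z":0,"wx":0,"wy":0,"wz":0,"grip":0},{"x":0,"y":0,"z":0,"wx":0,"wy":0,"wz":0,"grip":0},{"x":0,"y":0,"z":0,"wx":0,"wy":0,"wz":0,"grip":0},{"x":0,"y":0,"z":0,"wx":0,"wy":0,"wz":0,"grip":0}]' 10
```

```text
t: 7.3
position: [0.5398, -0.0627, 0.1085]
eef_rot: [-3.138, 0.0, 3.026]
wrist_force: [-1.1, -5.5, -0.6]
gripper_width: 0.0134
gripper_force: 10.0
```

```bash
python3 -m creep '[{"x":0.11,"y":-0.04,"z":0,"wx":0,"wy":0,"wz":0,"grip":0},{"x":0.22,"y":-0.08,"z":0,"wx":0,"wy":0,"wz":0,"grip":0},{"x":0.31,"y":-0.13,"z":0,"wx":0,"wy":0,"wz":0,"grip":0},{"x":0.4,"y":-0.2,"z":0,"wx":0,"wy":0,"wz":0,"grip":0},{"x":0.47,"y":-0.29,"z":0,"wx":0,"wy":0,"wz":0,"grip":0},{"x":0.53,"y":-0.38,"z":0,"wx":0,"wy":0,"wz":0,"grip":0},{"x":0.57,"y":-0.49,"z":0,"wx":0,"wy":0,"wz":0,"grip":0},{"x":0.6,"y":-0.6,"z":0,"wx":0,"wy":0,"wz":0,"grip":0}]' 15
python3 -m creep '[{"x":0,"y":0,"z":0,"wx":0,"wy":0,"wz":0,"grip":0},{"x":0,"y":0,"z":0,"wx":0,"wy":0,"wz":0,"grip":20},{"x":0,"y":0,"z":0,"wx":0,"wy":0,"wz":0,"grip":40},{"x":0,"y":0,"z":0,"wx":0,"wy":0,"wz":0,"grip":60},{"x":0,"y":0,"z":0,"wx":0,"wy":0,"wz":0,"grip":60},{"x":0,"y":0,"z":0,"wx":0,"wy":0,"wz":0,"grip":60},{"x":0,"y":0,"z":0,"wx":0,"wy":0,"wz":0,"grip":60},{"x":0,"y":0,"z":0,"wx":0,"wy":0,"wz":0,"grip":60}]'
```

```text
t: 8.1
position: [0.4718, -0.1122, 0.1082]
eef_rot: [3.139, -0.004, 3.027]
wrist_force: [-1.4, 2.8, 2.1]
gripper_width: 0.0133
gripper_force: 15.0
t: 8.9
position: [0.4735, -0.1136, 0.1086]
eef_rot: [-3.142, 0.0, 3.026]
wrist_force: [-0.1, 0.4, -0.5]
gripper_width: 0.0552
gripper_force: 0.0
```

```bash
python3 -m creep '[{"x":0,"y":0,"z":-0.1,"wx":0,"wy":0,"wz":0,"grip":70},{"x":0,"y":0,"z":-0.3,"wx":0,"wy":0,"wz":0,"grip":80},{"x":0,"y":0,"z":-0.5,"wx":0,"wy":0,"wz":0,"grip":80},{"x":0,"y":0,"z":-0.7,"wx":0,"wy":0,"wz":0,"grip":80},{"x":0,"y":0,"z":-0.85,"wx":0,"wy":0,"wz":0.2,"grip":80},{"x":0,"y":0,"z":-0.95,"wx":0,"wy":0,"wz":0.4,"grip":80},{"x":0,"y":0,"z":-1,"wx":0,"wy":0,"wz":0.6,"grip":80},{"x":0,"y":0,"z":-1,"wx":0,"wy":0,"wz":0.8,"grip":80}]'
python3 -m creep '[{"x":-0.05,"y":0.06,"z":0,"wx":0,"wy":0,"wz":0.1,"grip":80},{"x":-0.1,"y":0.12,"z":0,"wx":0,"wy":0,"wz":0.2,"grip":80},{"x":-0.16,"y":0.18,"z":0,"wx":0,"wy":0,"wz":0.3,"grip":80},{"x":-0.21,"y":0.24,"z":0,"wx":0,"wy":0,"wz":0.4,"grip":80},{"x":-0.26,"y":0.3,"z":0,"wx":0,"wy":0,"wz":0.5,"grip":80},{"x":-0.32,"y":0.36,"z":0,"wx":0,"wy":0,"wz":0.6,"grip":80},{"x":-0.37,"y":0.42,"z":0,"wx":0,"wy":0,"wz":0.7,"grip":80},{"x":-0.42,"y":0.47,"z":0,"wx":0,"wy":0,"wz":0.78,"grip":80}]'
python3 -m creep '[{"x":-0.03,"y":0.08,"z":0,"wx":0,"wy":0,"wz":0.1,"grip":80},{"x":-0.05,"y":0.15,"z":0,"wx":0,"wy":0,"wz":0.2,"grip":80},{"x":-0.08,"y":0.23,"z":0,"wx":0,"wy":0,"wz":0.3,"grip":80},{"x":-0.11,"y":0.3,"z":0,"wx":0,"wy":0,"wz":0.4,"grip":80},{"x":-0.14,"y":0.38,"z":0,"wx":0,"wy":0,"wz":0.5,"grip":80},{"x":-0.16,"y":0.45,"z":0,"wx":0,"wy":0,"wz":0.6,"grip":80},{"x":-0.19,"y":0.52,"z":0,"wx":0,"wy":0,"wz":0.7,"grip":80},{"x":-0.21,"y":0.59,"z":0,"wx":0,"wy":0,"wz":0.78,"grip":80}]'
python3 -m creep '[{"x":0,"y":0,"z":0,"wx":0,"wy":0,"wz":0.1,"grip":80},{"x":0,"y":0,"z":0,"wx":0,"wy":0,"wz":0.2,"grip":80},{"x":0,"y":0,"z":0,"wx":0,"wy":0,"wz":0.3,"grip":80},{"x":0,"y":0,"z":0,"wx":0,"wy":0,"wz":0.4,"grip":80},{"x":0,"y":0,"z":0,"wx":0,"wy":0,"wz":0.5,"grip":80},{"x":0,"y":0,"z":0,"wx":0,"wy":0,"wz":0.6,"grip":80},{"x":0,"y":0,"z":0,"wx":0,"wy":0,"wz":0.7,"grip":80},{"x":0,"y":0,"z":0,"wx":0,"wy":0,"wz":0.78,"grip":80}]'
python3 - <<'E'
from h import *
c=snap("side");b=cv2.resize(c["pixels"][120:240,225:365],None,fx=5,fy=5,interpolation=2);cv2.imwrite("pics/s1.png",b[:,:,::-1])
E
```

```text
t: 9.7
position: [0.4741, -0.114, 0.2106]
eef_rot: [3.141, 0.003, 2.622]
wrist_force: [0.2, 0.3, -0.3]
gripper_width: 0.0735
gripper_force: 0.0
t: 10.5
position: [0.5336, -0.0934, 0.2094]
eef_rot: [3.141, 0.001, 2.234]
wrist_force: [0.5, 0.2, 0.3]
gripper_width: 0.0734
gripper_force: 0.0
t: 11.3
position: [0.593, -0.0736, 0.2094]
eef_rot: [3.141, 0.0, 1.844]
wrist_force: [-0.3, 0.1, -0.0]
gripper_width: 0.0735
gripper_force: 0.0
t: 12.1
position: [0.5926, -0.0736, 0.2095]
eef_rot: [3.141, 0.0, 1.454]
wrist_force: [-0.6, 0.0, 0.4]
gripper_width: 0.0736
gripper_force: 0.0
```

View pics/s1.png

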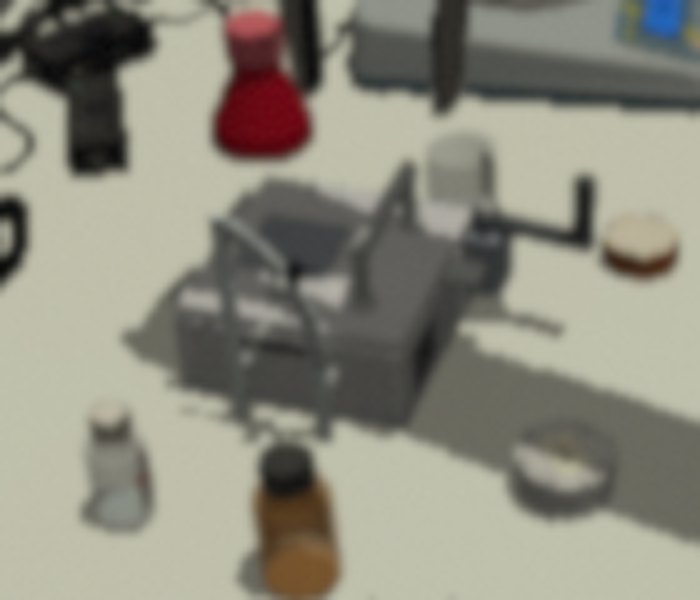

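The crop shows the latch lever swung out, with its knob at crop (585,210), and the fingers above the bar. Next I descend and grip the bar.

```bash
python3 -m creep '[{"x":0,"y":0,"z":0.1,"wx":0,"wy":0,"wz":0,"grip":80},{"x":0,"y":0,"z":0.25,"wx":0,"wy":0,"wz":0,"grip":80},{"x":0,"y":0,"z":0.4,"wx":0,"wy":0,"wz":0,"grip":80},{"x":0,"y":0,"z":0.55,"wx":0,"wy":0,"wz":0,"grip":80},{"x":0,"y":0,"z":0.7,"wx":0,"wy":0,"wz":0,"grip":80},{"x":0,"y":0,"z":0.85,"wx":0,"wy":0,"wz":0,"grip":80},{"x":0,"y":0,"z":0.95,"wx":0,"wy":0,"wz":0,"grip":80},{"x":0,"y":0,"z":0.98,"wx":0,"wy":0,"wz":0,"grip":80}]'
for i in 1 2; do python3 -m creep '[{"x":0,"y":0,"z":0,"wx":0,"wy":0,"wz":0,"grip":0},{"x":0,"y":0,"z":0,"wx":0,"wy":0,"wz":0,"grip":0},{"x":0,"y":0,"z":0,"wx":0,"wy":0,"wz":0,"grip":0},{"x":0,"y":0,"z":0,"wx":0,"wy":0,"wz":0,"grip":0},{"x":0,"y":0,"z":0,"wx":0,"wy":0,"wz":0,"grip":0},{"x":0,"y":0,"z":0,"wx":0,"wy":0,"wz":0,"grip":0},{"x":0,"y":0,"z":0,"wx":0,"wy":0,"wz":0,"grip":0},{"x":0,"y":0,"z":0,"wx":0,"wy":0,"wz":0,"grip":0}]' 30; done
```

```text
t: 12.95
position: [0.5916, -0.0733, 0.1087]
eef_rot: [-3.139, -0.001, 1.456]
wrist_force: [-0.5, 0.4, -0.1]
gripper_width: 0.0737
gripper_force: 0.0
t: 13.75
position: [0.5929, -0.0737, 0.1107]
eef_rot: [3.14, 0.0, 1.456]
wrist_force: [13.0, -1.9, -5.0]
gripper_width: 0.0113
gripper_force: 6.9
t: 14.55
position: [0.5931, -0.0737, 0.1107]
eef_rot: [3.14, 0.0, 1.456]
wrist_force: [5.4, -0.6, -2.7]
gripper_width: 0.0111
gripper_force: 30.0
```

```bash
python3 -m creep '[{"x":0,"y":0.02,"z":-0.04,"wx":0,"wy":0,"wz":0,"grip":0},{"x":0,"y":0.04,"z":-0.09,"wx":0,"wy":0,"wz":0,"grip":0},{"x":0,"y":0.07,"z":-0.13,"wx":0,"wy":0,"wz":0,"grip":0},{"x":0,"y":0.09,"z":-0.17,"wx":0,"wy":0,"wz":0,"grip":0},{"x":0,"y":0.12,"z":-0.21,"wx":0,"wy":0,"wz":0,"grip":0},{"x":0,"y":0.15,"z":-0.25,"wx":0,"wy":0,"wz":0,"grip":0},{"x":0,"y":0.175,"z":-0.28,"wx":0,"wy":0,"wz":0,"grip":0},{"x":0,"y":0.2,"z":-0.31,"wx":0,"wy":0,"wz":0,"grip":0}]' 40
```

```text
t: 15.35
position: [0.6106, -0.0757, 0.1404]
eef_rot: [-3.136, -0.0, 1.456]
wrist_force: [-4.7, -1.9, -7.8]
gripper_width: 0.0103
gripper_force: 40.0
```

```bash
python3 -m creep '[{"x":0,"y":0.03,"z":-0.04,"wx":0,"wy":0,"wz":0,"grip":0},{"x":0,"y":0.07,"z":-0.07,"wx":0,"wy":0,"wz":0,"grip":0},{"x":0,"y":0.1,"z":-0.1,"wx":0,"wy":0,"wz":0,"grip":0},{"x":0,"y":0.14,"z":-0.135,"wx":0,"wy":0,"wz":0,"grip":0},{"x":0,"y":0.18,"z":-0.165,"wx":0,"wy":0,"wz":0,"grip":0},{"x":0,"y":0.22,"z":-0.195,"wx":0,"wy":0,"wz":0,"grip":0},{"x":0,"y":0.255,"z":-0.22,"wx":0,"wy":0,"wz":0,"grip":0},{"x":0,"y":0.29,"z":-0.245,"wx":0,"wy":0,"wz":0,"grip":0}]' 40
python3 - <<'E'
from h import *
s=robot.read_state();p=loc(s["position"]+np.array([0,0,.002]));print(p,np.arctan2(p[2]-.063,.072-p[0])-.42,np.hypot(p[2]-.063,.072-p[0]),s["wrist_force"])
c=snap("side");np.savez("side2.npz",**c);b=cv2.resize(c["pixels"][145:215,245:335],None,fx=8,fy=8,interpolation=2);cv2.imwrite("pics/s2.png",b[:,:,::-1])
t=snap("top");np.savez("top2.npz",**t)
E
```

```text
t: 16.15
position: [0.639, -0.079, 0.1673]
eef_rot: [-3.135, 0.0, 1.456]
wrist_force: [-12.0, -1.0, 1.6]
gripper_width: 0.0105
gripper_force: 40.0
[ 0.00599184 -0.00055351  0.16931452] 0.5951679247459116 0.12513934352509729 [-11.95854416  -0.97604656   1.55703316]
```

View pics/s2.png

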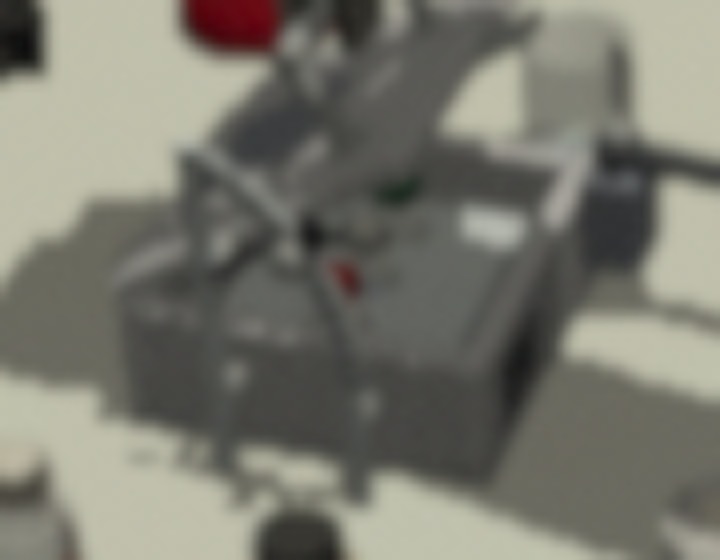

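```bash
python3 - <<'E'
from h import *
c=dict(np.load("side2.npz"));g=c["pixels"].max(2)
print(g[172:182,267:288])
A=lambda p:(np.arctan2(p[2]-.063,.072-p[0]).round(3),np.hypot(p[2]-.063,.072-p[0]).round(3))
for u in range(269,284):
    col=g[170:183,u].astype(float);v=170+col.argmin();p=pray(c,u,v);print(u,v,col.min(),p.round(3),A(p))
# lid plane from depth, top view, behind the bar
t=dict(np.load("top2.npz"));q=loc(pts(t).reshape(-1,3));s=loc(pts(c).reshape(-1,3))
for n,q in(("top",q),("side",s)):
  a=np.arctan2(q[:,2]-.063,.072-q[:,0]);r=np.hypot(q[:,2]-.063,.072-q[:,0])
  k=(abs(q[:,1])<.07)&(r>.04)&(r<.15)&(a>.2)&(a<1.1);q=q[k]
  for _ in range(8):
    B=np.c_[q[:,0],np.ones(len(q))];f=np.linalg.lstsq(B,q[:,2],rcond=None)[0];e=abs(q[:,2]-B@f);q=q[e<max(.004,np.percentile(e,80))] if e.max()>.004 else q
  print(n,len(q),np.arctan(f[0]),f)
E
```

```text
[[ 90  80  81  84  89  95  99 102  99  89  83  88 103 115 107  79  57  61
   77  87  87]
 [ 93  84  81  85  97 108 112 108 101  90  78  74  82  98  98  70  40  43
   62  75  76]
 [103  92  84  88 107 124 123 105  88  79  69  67  77  93  94  66  34  30
   48  61  63]
 [116  99  85  90 113 132 124  95  71  62  60  67  87 108 107  79  46  41
   57  69  71]
 [115  96  86  91 111 124 110  78  56  54  61  74  95 116 118  93  65  62
   77  85  85]
 [ 99  85  81  86  97 100  82  59  56  67  76  82  90 102 108  93  74  76
   90  92  91]
 [ 81  75  76  76  76  69  58  59  73  85  92  87  82  82  86  81  74  80
   94  95  89]
 [ 67  69  71  70  63  58  60  73  87  96  98  92  84  79  79  76  73  79
   91  98  91]
 [ 65  65  71  72  68  66  71  86  97  99 100  98  94  90  88  85  80  77
   85  96  91]
 [ 68  71  74  76  74  74  83  94  99 101 101 100  99  99  97  94  85  75
   77  90  91]]
269 179 71.0 [0.027 0.093 0.1  ] (np.float64(0.689), np.float64(0.058))
270 179 70.0 [0.024 0.093 0.101] (np.float64(0.664), np.float64(0.061))
271 179 63.0 [0.021 0.093 0.101] (np.float64(0.641), np.float64(0
[... 295 characters left out ...]
6 176 54.0 [0.003 0.093 0.116] (np.float64(0.655), np.float64(0.086))
277 175 60.0 [-0.     0.093  0.12 ] (np.float64(0.668), np.float64(0.092))
278 174 67.0 [-0.004  0.093  0.124] (np.float64(0.68), np.float64(0.097))
279 174 77.0 [-0.007  0.093  0.125] (np.float64(0.665), np.float64(0.1))
280 179 79.0 [-0.008  0.093  0.107] (np.float64(0.503), np.float64(0.092))
281 179 79.0 [-0.011  0.093  0.108] (np.float64(0.493), np.float64(0.095))
282 174 66.0 [-0.016  0.093  0.127] (np.float64(0.625), np.float64(0.109))
283 174 34.0 [-0.019  0.093  0.127] (np.float64(0.613), np.float64(0.112))
top 447 -0.5702483519471797 [-0.64131899  0.12241331]
side 387 -0.5655863401069019 [-0.63475911  0.12111905]
```

```bash
python3 -m creep '[{"x":0,"y":0.01,"z":-0.01,"wx":0,"wy":0,"wz":0,"grip":0},{"x":0,"y":0.02,"z":-0.01,"wx":0,"wy":0,"wz":0,"grip":0},{"x":0,"y":0.02,"z":-0.01,"wx":0,"wy":0,"wz":0,"grip":0},{"x":0,"y":0.02,"z":-0.01,"wx":0,"wy":0,"wz":0,"grip":0},{"x":0,"y":0.02,"z":-0.01,"wx":0,"wy":0,"wz":0,"grip":0},{"x":0,"y":0.02,"z":-0.01,"wx":0,"wy":0,"wz":0,"grip":0},{"x":0,"y":0.02,"z":-0.01,"wx":0,"wy":0,"wz":0,"grip":0},{"x":0,"y":0.02,"z":-0.01,"wx":0,"wy":0,"wz":0,"grip":0}]' 40
python3 - <<'E'
from h import *
p=loc(robot.read_state()["position"]);print("FK x",p,np.arccos((.072-p[0])/.12265)-.4197)
def ang(c,lo,hi):
    q=loc(pts(c).reshape(-1,3));x,z=.072-q[:,0],q[:,2]-.063
    best=None
    for th in np.arange(lo,hi,.005):   # count of lid top-face points (10 mm over the hinge line)
        h=-x*np.sin(th)+z*np.cos(th);r=x*np.cos(th)+z*np.sin(th)
        k=(abs(q[:,1])<.068)&(r>.01)&(r<.14)&(abs(h-.010)<.004)
        if best is None or k.sum()>best[0]: best=(k.sum(),th,k)
    n,th,k=best;f=np.polyfit(x[k],z[k],1);return n,th,np.arctan(f[0])
for n in("top","side"):
    print(n,"shut",ang(dict(np.load(n+"0.npz")),-.1,.15),"now",ang(snap(n),.4,.85))
E
```

```text
t: 17.05
position: [0.6411, -0.0793, 0.1687]
eef_rot: [-3.136, 0.0, 1.456]
wrist_force: [-12.8, 0.6, 1.5]
gripper_width: 0.0106
gripper_force: 40.0
FK x [ 0.0080498  -0.00055847  0.16869049] 0.6026008972338108
top shut (np.int64(2076), np.float64(-0.01499999999999993), np.float64(-0.007553892926494706)) now (np.int64(438), np.float64(0.5950000000000002), np.float64(0.6007038991201078))
side shut (np.int64(792), np.float64(-0.004999999999999921), np.float64(-0.0026278118399275592)) now (np.int64(384), np.float64(0.6050000000000002), np.float64(0.6046087615004353))
```

The lid angle is 0.60–0.61 rad by both cameras and by the arm, and the tab is at about 0.61. I'll hold, then hand in.

```bash
python3 -m creep '[{"x":0,"y":0,"z":0,"wx":0,"wy":0,"wz":0,"grip":0},{"x":0,"y":0,"z":0,"wx":0,"wy":0,"wz":0,"grip":0},{"x":0,"y":0,"z":0,"wx":0,"wy":0,"wz":0,"grip":0},{"x":0,"y":0,"z":0,"wx":0,"wy":0,"wz":0,"grip":0},{"x":0,"y":0,"z":0,"wx":0,"wy":0,"wz":0,"grip":0},{"x":0,"y":0,"z":0,"wx":0,"wy":0,"wz":0,"grip":0},{"x":0,"y":0,"z":0,"wx":0,"wy":0,"wz":0,"grip":0},{"x":0,"y":0,"z":0,"wx":0,"wy":0,"wz":0,"grip":0}]' && python3 -c "
from bench import robot
print(robot.close_job())"
```

```text
t: 17.95
position: [0.6411, -0.0792, 0.1687]
eef_rot: [-3.136, 0.0, 1.456]
wrist_force: [-13.1, -0.1, 1.6]
gripper_width: 0.0109
gripper_force: 40.0
the job is handed in; nothing more can be done
None
```

The latch is swung out (about 1.4 rad by the arm's position) and the gripper is holding the lid still at about 0.60 rad, against an index tab measured at about 0.61 rad; I handed the job in at about 18 s, and no verdict came back.

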